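Lock the parts strongbox

TASK

Lock the strongbox on the engine bench: swing the hasp strap down flat over the brass lock block, take the steel U-shackle from its wooden stand, put its two legs through the strap's holes into the lock and press it straight down until the hidden catch clicks, so that it stays down when you let go. Feel for the click and never load the lock with more than about 25 N; leave the piston, the gear and the spanner where they are.

Things in the scene. Friction and masses are not known exactly. Their poses are not given: they have to be found in the camera images.
- strongbox: Fixed grey steel strongbox, 180 (x) x 240 (y) x 100 mm, origin under its centre, z up, its front faces its own -x. A brass lock block (44 x 90 x 78 mm) is bolted to the front. Lid shut, its top 100 mm up.
- lock_mouth (a point): Point midway between the two bore mouths on the lock block's flat top, 98 mm above the bench, 112 mm from the box's middle towards its front. Axes are the box's. The square bores go straight down at y = +22 and -22 mm: 13 x 13 mm, with mouths bevelled by 3 mm. In each, a sprung ejector meets the shackle's foot 8 to 24 mm down and pushes the shackle up with 3 to 6 N.
- bore_left (a point): Mouth of the bore at y = +22 mm. The pawls sit at an unknown depth: they click when the feet are 30 to 46 mm down (22 mm below where the ejector was met). Pressing takes up to 14 N before the click; from 1 mm past it a stiff buffer (15 N/mm) is felt. No click: the ejector lifts the shackle again.
- bore_right (a point): Mouth of the bore at y = -22 mm. Clicked and let go, the shackle's centre rests between the height of the mouths and 18 mm above it; unclicked it comes back to 22 mm or more above them.
- hasp (a joint): Hinge angle of the hasp strap, rad: 0 = closed, level over lid and lock block; grows as it is raised (starts 0.6 to 1.25, leaning towards the lock side). Stiff: it stays where left; 1 to 3 N at its end moves it. The hinge line runs along the box's y, 94 mm from lock_mouth along the box's +x and 5 mm above it.
- hasp_bridge (a point): Middle of the bridge between the strap's two holes, on its upper face, 94 mm from the hinge line; z is the face's normal (leaning to the box's +x when raised), +x points to the hinge. Steel strap 84 mm wide, 4 mm thick, ending 112 mm from the hinge line; holes 17 x 17 mm at y = +22 and -22 mm. Closed, the upper face is 7 mm above lock_mouth and the holes lie over the bores.
- shackle_center (a point): Centre of the loose steel U-shackle, half-way up; z up, legs down. 93 mm tall: a flat-sided crown bar (10 mm along x, 54 mm along y, 12 mm tall, its middle 40.5 mm above this point) and two round 10 mm legs at y = +22 and -22 mm, notched near their bevelled feet, which are 46.5 mm below this point. 0.16 to 0.25 kg. Half a turn about z makes no difference.
- shackle: The same U-shackle; this origin is midway between its feet, axes as above. Crown underside 81 mm above the feet.
- stand: Fixed wooden block 70 x 110 x 45 mm, origin under its centre, z up; the shackle's legs stand 25 mm deep in two 13.5 mm square sockets at y = +22 and -22 mm.
- piston_center (a point): Bystander: aluminium piston, 62 mm across, 46 mm tall, standing on the box lid behind the hasp; this is its centre.
- gear_center (a point): Bystander: dark steel gear, 80 mm across, hub 28 mm tall, lying on the bench; its centre.
- spanner_center (a point): Bystander: open-ended spanner lying flat on the bench; this point is on it near its middle.
Not all that is in view belongs to the job. Leave any black look-alike of the shackle alone.

How it is judged:
On the way, in this order (a step that is already met when the one before it is completed fails the run):
1. the hasp strap lies closed over the lock (value of joint hasp below 0.08 rad), for 0.2 s.
2. both shackle legs have entered the lock's bores through the strap (value of joint hasp below 0.1 rad and horizontal distance between shackle_center and lock_mouth below 0.006 m and z of shackle_center in the frame of lock_mouth below 0.0405 m and angle between the y axis of shackle_center and the y axis of lock_mouth, either way round below 0.2 rad), for 0.1 s.
At the end, for the whole second after the job is handed in: The hasp strap is closed (below 0.1 rad) and the shackle, let go and at rest, stands upright (within 0.12 rad) through the strap in the lock's bores (centre within 6 mm sideways), held down by the catch: its centre is less than 19.5 mm above lock_mouth (value of joint hasp below 0.1 rad and horizontal distance between shackle_center and lock_mouth below 0.006 m and z of shackle_center in the frame of lock_mouth below 0.0195 m and angle between shackle_center's own z axis and vertical below 0.12 rad and angle between the y axis of shackle_center and the y axis of lock_mouth, either way round below 0.2 rad and linear speed of shackle below 0.02 m/s); the robot touches nothing.
It fails at once if the lock (its block, works or strap) is loaded with more than 30 N by the shackle (contact force between strongbox and shackle above 30 N).
It fails at once if the lock or its strap is pushed with more than 30 N by the robot (contact force between strongbox and the fingers above 30 N or contact force between strongbox and the arm above 30 N).
It fails at once if the piston, gear or spanner is moved more than 15 mm (distance of any of piston_center, gear_center, spanner_center from where it was at the start of the episode above 0.015 m).
It also fails if it takes over 58 s, if anything falls off the work surface, if the arm or the gripper's body presses on something with over 40 N, if the wrist force passes 120 N, or if a joint passes its speed limit or range.

ROBOT

A 6-joint arm with a two-finger parallel gripper is mounted at the origin on the work surface. World frame = base frame: x ahead of the robot, y to its left, z up, the work surface at z = 0. Lengths are in m, angles in rad, forces in N, time in s.
With the tool pointing down it reaches from about 0.225 to 0.875 m from the base axis. Payload 3.4 kg.
Tool frame: the origin (TCP) lies at the very end of the fingers, on their centre line; the grasp point (between the pads) lies 19 mm behind it (manip.grasp_offset is the distance from the TCP to the grasp point, in m); x points along the fingers, y is the direction in which the jaws open and shut, and the axes are right-handed (so a half turn about x gives the same grasp; the last joint's range is limited). The gripper opens to 85 mm and grips with 20 to 120 N. Pads are 22 mm wide; open, the fingers measure 114 mm over their backs; the gripper's body (76 mm by 85 mm) begins 54 mm behind the grasp point. The pads swing forward as they close: fully open they stand 13 mm farther back than shut.
Start: joints at [-1.433, 0.276, 1.505, -0, 1.361, -0.121], TCP at [0.147, -0.556, 0.231] pointing down, gripper open.
Joint ranges: [-2.89, 2.89], [-0.75, 2.08], [0.22, 2.7], [-1.18, 4.32], [0.11, 2.71], [-2.7, 2.7]. Speed limits (rad/s): [2.57, 2.57, 3.14, 3.14, 3.14, 3.14].

INTERFACE

Orientations are given as a unit quaternion [w, x, y, z].
In Python, from rig import manip gives the robot as it stands.
- The arm moves only by the tool step_arm, never from a script. Its argument "increments" is a list of rows, each an object with "grip": the opening, from 0 (shut) to 1 (fully open); "delta_pos": the shift along the world's x, y, z in m, a list of three; "twist": the turn about the world's z in degrees. A call has 1 to 10 rows; each row shifts and turns the commanded pose from where the row before left it; what a row does not reach is not made up. A row lasts 1/12 s, in which the tool goes at most 41.7 mm and 7.16 degrees, less where a joint would pass 70% of its speed; a pose out of reach is approached as far as the arm can. A call with a gripper value outside its range is refused whole. The fingers move at their own pace and stop on an object; "force" is the grip in N (left out, the last holds). Time passes only in rows, so rows that do not move let the fingers close. It gives the time, the measured TCP pose, the force and the opening at its end, in the units of the state.
- manip.get_state(): the state, without advancing time (a new reading comes with each control period).
- manip.get_image(name): name is "scene" or "top" or "wrist"; returns a dict with "img" (420x560x3 uint8, red, green, blue), "fx", "fy", "cx", "cy" (pixels), "rvec" (rotation vector, rad) and "tvec" (3), from world to camera coordinates, as OpenCV has them; the wrist camera has in their place "mount" (4x4, takes a point from camera to tool coordinates, whose origin is the TCP and whose axes are the tool frame's). Camera axes: x right, y down, z forward; pixel columns grow to the right and rows downward; lengths in m; the calibration is good to about 2 mm. A picture is of the moment at which its call begins: read the wrist's pose just before it. There is no depth.
- manip.sign_off(): hands the job in, once; it reports no verdict.
The state is a dict: "clock": time; "qpos": joint angles; "qd": joint speeds; "effort": joint torques, N m; "position": TCP position; "ee_rot": TCP orientation; "contact_force": force on the tool from outside, world axes, zero at the start; "moment": the same for the moment, N m; "width": finger opening in m.
Only numpy, scipy, OpenCV 4.12 (cv2) and the standard library are available. Lean on these libraries where they do the work, as an engineer would, in place of code of your own. Each camera call takes 0.05 s, during which the arm holds its last target. There are 200 camera calls.

## Working session

There is one attempt and no reset: what is moved stays moved. The work goes in short steps, Python scripts to look and compute and a tool call to move; the robot and the scene stay as the last step left them, time stands still between calls to the robot, and variables do not carry over. Pictures are saved under pics/ and viewed, about 8 in all and at most 12, crops included, and the job is handed in when it is done.

Besides the shell and the picture viewer there is one more tool, called after ">>>" in YAML: its name, and indented under it one key for each argument. step_arm: Moves the arm, as the interface text tells. Its arguments: {"type":"object","properties":{"increments":{"type":"array"},"force":{"type":"number"}},"required":["increments"]}

```bash
ls; mkdir -p pics; cat > h.py <<'E'
import numpy as np,cv2
from rig import manip
from scipy.spatial.transform import Rotation as R
def cam(d,st=None):
    K=np.array([[d['fx'],0,d['cx']],[0,d['fy'],d['cy']],[0,0,1.]])
    if 'mount' in d:
        w,x,y,z=st['ee_rot'];T=np.eye(4);T[:3,:3]=R.from_quat([x,y,z,w]).as_matrix();T[:3,3]=st['position']
        C=T@np.array(d['mount']);Rc=C[:3,:3].T;t=-Rc@C[:3,3]
    else:
        Rc=cv2.Rodrigues(np.array(d['rvec'],float))[0];t=np.array(d['tvec'],float).ravel()
    return K,Rc,t
def ray(c,uv):
    K,Rc,t=c;d=Rc.T@np.linalg.inv(K)@np.array([uv[0],uv[1],1.]);return -Rc.T@t,d
def onz(c,uv,z):
    o,d=ray(c,uv);return o+d*(z-o[2])/d[2]
def proj(c,P):
    K,Rc,t=c;p=(Rc@np.atleast_2d(P).T).T+t;p=p@K.T;return p[:,:2]/p[:,2:]
def tri(c1,u1,c2,u2):
    o1,d1=ray(c1,u1);o2,d2=ray(c2,u2)
    s=np.linalg.lstsq(np.stack([d1,-d2],1),o2-o1,rcond=None)[0]
    a=o1+d1*s[0];b=o2+d2*s[1];return (a+b)/2,np.linalg.norm(a-b)
def grab(n):
    st=manip.get_state();d=manip.get_image(n);return d['img'],cam(d,st)
def save(n,img): cv2.imwrite('pics/'+n+'.png',cv2.cvtColor(img,cv2.COLOR_RGB2BGR))
E
python3 - <<'E'
from h import *
import pickle
o={}
for n in ['scene','top']:
    o[n]=grab(n); save(n,o[n][0]); c=o[n][1]; print(n,-c[1].T@c[2],c[0][0,0])
pickle.dump(o,open('o.pkl','wb'))
s=manip.get_state();print(s)
E
```

```text
pics
scene [1.14204319 0.50628376 0.7743928 ] 500.09872331653656
top [0.50076716 0.0259406  0.90676679] 421.4426167579184
{'clock': 0.1, 'qpos': array([-1.43299596e+00,  2.76559884e-01,  1.50601123e+00,  1.00082134e-05,
        1.36073880e+00, -1.21013021e-01]), 'qd': array([ 0.00059112, -0.00133222, -0.00244064,  0.00017985, -0.00131998,
       -0.00092278]), 'effort': array([ 1.22693469e-03, -4.17702591e+01, -2.46404707e+01, -1.15621915e-04,
        5.83918692e-03,  7.54261464e-06]), 'position': array([ 0.14708595, -0.55536906,  0.23050832]), 'ee_rot': array([-0.09064125, -0.7011926 , -0.09185556,  0.70119587]), 'contact_force': array([ 0.04811444, -0.16401945, -0.44270703]), 'moment': array([0.05370343, 0.00338519, 0.01273378]), 'width': 0.08527757121245454}
```

View pics/scene.png

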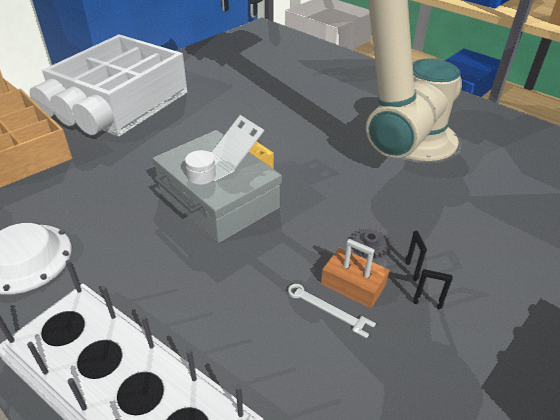

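View pics/top.png

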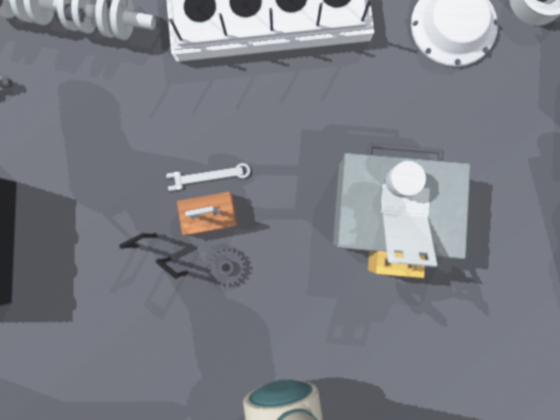

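Scene view: steel shackle in the orange stand at (360,258), with two black look-alikes at (416,255) and (433,287); gear at (372,240), spanner at (330,310). Strap raised at (240,140) over the brass lock at (263,154), piston at (200,165). Top view: stand at (207,213), crown bar at (201,211), box lid spanning (340,155)–(468,255), strap end at (411,262), brass at (397,265). I choose the steel shackle standing in the wooden block.

```bash
python3 - <<'E'
from h import *
import pickle
o=pickle.load(open('o.pkl','rb'))
im,c=o['top']; hsv=cv2.cvtColor(im,cv2.COLOR_RGB2HSV)
def comps(m,nm,roi,mn=60):
    mm=np.zeros_like(m);x0,y0,x1,y1=roi;mm[y0:y1,x0:x1]=m[y0:y1,x0:x1]
    cs,_=cv2.findContours(mm,cv2.RETR_EXTERNAL,cv2.CHAIN_APPROX_NONE)
    for k in cs:
        if cv2.contourArea(k)>mn: print(nm,cv2.contourArea(k),cv2.minAreaRect(k),cv2.boxPoints(cv2.minAreaRect(k)).round(1).tolist())
    return mm
print('box px',[ (p,im[p[1],p[0]].tolist(),hsv[p[1],p[0]].tolist()) for p in [(360,200),(450,230),(320,200),(400,195),(410,225),(385,262),(207,222),(200,211),(222,210),(410,180)]])
st=comps(cv2.inRange(hsv,(3,120,60),(16,255,255)),'stand',(160,180,250,250))
br=comps(cv2.inRange(hsv,(18,120,60),(32,255,255)),'brass',(350,240,450,290))
crop=im[140:290,160:480];
big=np.vstack([cv2.resize(im[180:290,110:270],None,fx=4,fy=4,interpolation=3)[:300,:640],cv2.resize(im[145:285,330:480],None,fx=4,fy=4,interpolation=3)[260:560,:600].copy() if 0 else np.zeros((1,640,3),np.uint8)])
a=cv2.resize(im[185:235,165:245],None,fx=5,fy=5,interpolation=2)
b=cv2.resize(im[145:285,330:475],None,fx=4,fy=4,interpolation=2)
can=np.zeros((560,800+180,3),np.uint8);can[:560,:580]=b;can[:250,580:980]=a
save('crop1',cv2.resize(can,(800,457)))
E
```

```text
box px [((360, 200), [162, 173, 176], [96, 20, 176]), ((450, 230), [177, 185, 191], [103, 19, 191]), ((320, 200), [104, 106, 114], [114, 22, 114]), ((400, 195), [134, 137, 142], [109, 14, 142]), ((410, 225), [217, 222, 226], [103, 10, 226]), ((385, 262), [143, 122, 87], [19, 100, 143]), ((207, 222), [190, 135, 97], [12, 125, 190]), ((200, 211), [218, 223, 227], [103, 10, 227]), ((222, 210), [192, 137, 98], [12, 125, 192]), ((410, 180), [241, 242, 244], [110, 3, 244])]
stand 93.0 ((217.46192932128906, 217.53298950195312), (27.216373443603516, 6.269740581512451), 4.085616588592529) [[203.6999969482422, 219.6999969482422], [204.10000610351562, 213.39999389648438], [231.3000030517578, 215.39999389648438], [230.8000030517578, 221.60000610351562]]
stand 918.0 ((206.4423065185547, 213.21153259277344), (32.75138854980469, 53.34358215332031), 78.69007110595703) [[177.10000610351562, 202.39999389648438], [229.39999389648438, 191.89999389648438], [235.8000030517578, 224.0], [183.5, 234.5]]
brass 584.5 ((396.70086669921875, 264.49346923828125), (55.17835235595703, 20.353212356567383), 7.594643592834473) [[368.0, 270.8999938964844], [370.70001220703125, 250.8000030517578], [425.3999938964844, 258.1000061035156], [422.70001220703125, 278.20001220703125]]
```

View pics/crop1.png

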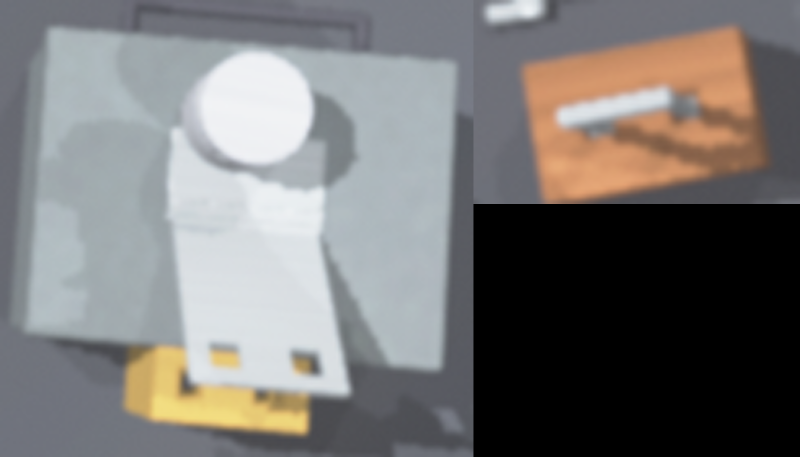

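Crop: the chosen shackle is the light steel one standing in wood (crown from px (185,214) to (214,209)). The strap shows its two holes and is leaning forward over the brass block, whose bores are partly visible.

```bash
python3 - <<'E'
from h import *
import pickle
o=pickle.load(open('o.pkl','rb'))
im,c=o['top']; hsv=cv2.cvtColor(im,cv2.COLOR_RGB2HSV)
f=lambda u,v:(330+u/3.265,145+v/3.265)
P=np.array([onz(c,f(*p),.1) for p in [(48,27),(458,62),(442,370),(33,335)]])
print(P.round(4),[np.linalg.norm(P[i]-P[(i+1)%4]).round(4) for i in range(4)])
ex=(P[0]+P[1]-P[2]-P[3]);ex/=np.linalg.norm(ex);ey=np.cross([0,0,1],ex);ctr=P.mean(0);ctr[2]=0
yaw=np.arctan2(ex[1],ex[0]);print('box',ctr,np.degrees(yaw))
LM=ctr-ex*.112;LM[2]=.098
print('lock',LM)
B=lambda x,y,z:LM+ex*x+ey*y+np.array([0,0,z])
# brass front edge check
print('brass front px',proj(c,[B(-.022,.045,0),B(-.022,-.045,0)]),' seen',f(130,408),f(307,433))
# hasp: pixel of strap end corners seen; solve angle
H=B(.094,0,.005)
for th in np.arange(.5,1.3,.1):
    e=lambda y:H-ex*.112*np.cos(th)+ey*y+np.array([0,0,.112*np.sin(th)])
    print(round(th,2),proj(c,[e(.042),e(-.042)]).round(1).tolist())
print('seen',f(193,384),f(348,396), 'hinge',proj(c,[H]))
# shackle
m=cv2.inRange(hsv,(80,0,185),(130,40,255));mm=np.zeros_like(m);mm[200:222,178:220]=m[200:222,178:220]
k=max(cv2.findContours(mm,0,1)[0],key=cv2.contourArea);r=cv2.minAreaRect(k);print(r)
bp=cv2.boxPoints(r);W=np.array([onz(c,p,.113) for p in bp]);print(W.round(4),W.mean(0))
L=max([(W[1]-W[0]),(W[2]-W[1])],key=np.linalg.norm);print('len',np.linalg.norm(L),'yaw of bar from world y',np.degrees(np.arctan2(-L[0],L[1])))
S=[onz(c,p,.045) for p in [[177.1,202.4],[229.4,191.9],[235.8,224],[183.5,234.5]]];print('stand',np.mean(S,0))
im2,c2=o['scene'];print('scene px of crown',proj(c2,W.mean(0)),'tcp mode',R.from_quat(manip.get_state()['ee_rot'][[1,2,3,0]]).as_matrix().round(3).tolist())
E
```

```text
[[ 0.6639 -0.0976  0.1   ]
 [ 0.6406 -0.34    0.1   ]
 [ 0.4596 -0.3224  0.1   ]
 [ 0.482  -0.0849  0.1   ]] [np.float64(0.2435), np.float64(0.1819), np.float64(0.2385), np.float64(0.1823)]
box [ 0.56155654 -0.21119967  0.        ] -4.758281079358021
lock [ 0.44994255 -0.20190902  0.098     ]
brass front px [[377.54067991 273.85518525]
 [424.92061192 277.39634956]]  seen (369.81623277182234, 269.9617151607963) (424.02756508422664, 277.6186830015314)
0.5 [[387.3, 266.7], [435.0, 270.2]]
0.6 [[388.9, 263.7], [437.1, 267.2]]
0.7 [[390.4, 260.0], [439.2, 263.6]]
0.8 [[391.9, 255.8], [441.2, 259.4]]
0.9 [[393.3, 250.9], [443.0, 254.6]]
1.0 [[394.6, 245.6], [444.7, 249.3]]
1.1 [[395.8, 239.8], [446.3, 243.6]]
1.2 [[396.8, 233.6], [447.6, 237.4]]
seen (389.11179173047475, 262.6110260336907) (436.5849923430321, 266.2863705972435) hinge [[405.04509552 214.61370126]]
((199.0961456298828, 210.98077392578125), (3.530090570449829, 26.475679397583008), 78.69007110595703)
[[0.5521 0.2067 0.113 ]
 [0.5615 0.1578 0.113 ]
 [0.555  0.1564 0.113 ]
 [0.5456 0.2054 0.113 ]] [0.55355224 0.18156943 0.113     ]
len 0.04985635907956291 yaw of bar from world y -169.16405016114874
stand [0.55348785 0.17978753 0.045     ]
scene px of crown [[360.53492005 244.26361761]] tcp mode [[-0.0, 0.256, -0.967], [0.002, -0.967, -0.256], [-1.0, -0.002, -0.0]]
```

Lock at about (0.450,-0.202), yaw -4.8°, strap at about 0.63 rad; shackle at (0.5535,0.181), yaw about +10.8°. First I go above the strap end with the fingers shut.

>>> step_arm:
  increments:
    - {"grip": 0, "delta_pos": [0.03, 0.035, 0], "twist": 5.9}
    - {"grip": 0, "delta_pos": [0.03, 0.035, 0], "twist": 5.9}
    - {"grip": 0, "delta_pos": [0.03, 0.035, 0], "twist": 5.9}
    - {"grip": 0, "delta_pos": [0.03, 0.035, 0], "twist": 5.9}
    - {"grip": 0, "delta_pos": [0.03, 0.035, 0], "twist": 5.9}
    - {"grip": 0, "delta_pos": [0.03, 0.035, 0], "twist": 5.9}
    - {"grip": 0, "delta_pos": [0.03, 0.035, 0], "twist": 5.9}
    - {"grip": 0, "delta_pos": [0.03, 0.035, 0], "twist": 5.9}
    - {"grip": 0, "delta_pos": [0.03, 0.035, 0], "twist": 5.9}
    - {"grip": 0, "delta_pos": [0.03, 0.035, 0], "twist": 5.9}

```text
clock: 0.93
position: [0.419, -0.2375, 0.2311]
ee_rot: [-0.426, -0.564, -0.426, 0.564]
contact_force: [0.9, -0.8, -0.0]
width: 0.0003
```

>>> step_arm:
  increments:
    - {"grip": 0, "delta_pos": [0.003, 0.004, 0], "twist": 5.7}
    - {"grip": 0, "delta_pos": [0, 0, 0], "twist": 5.7}
    - {"grip": 0, "delta_pos": [0, 0, 0], "twist": 0}

```text
clock: 1.18
position: [0.4217, -0.2343, 0.231]
ee_rot: [-0.48, -0.519, -0.48, 0.519]
contact_force: [0.2, -0.1, -0.0]
width: -0.0003
```

>>> step_arm:
  increments:
    - {"grip": 0, "delta_pos": [0.028, 0.032, -0.01], "twist": 0}
    - {"grip": 0, "delta_pos": [0, 0, -0.03], "twist": 0}
    - {"grip": 0, "delta_pos": [0, 0, -0.015], "twist": 0}
    - {"grip": 0, "delta_pos": [0, 0, 0], "twist": 0}

```text
clock: 1.52
position: [0.4456, -0.2035, 0.1734]
ee_rot: [-0.475, -0.52, -0.481, 0.522]
contact_force: [-0.3, -0.1, 0.8]
width: 0.0
```

```bash
python3 - <<'E'
from h import *
im,c=grab('scene');save('s2',cv2.resize(im[90:260,130:300],None,fx=3,fy=3,interpolation=2))
print(manip.get_state()['position'])
E
```

```text
[ 0.44662417 -0.20450243  0.17518012]
```

View pics/s2.png

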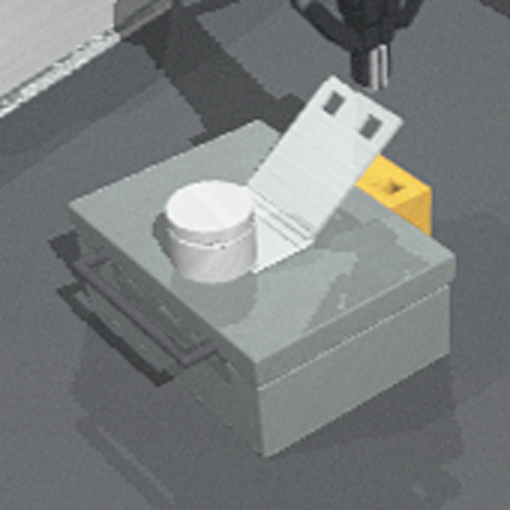

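Crop: the strap stands raised, its end corners at crop (335,77) and (403,120); the fingertip at (375,88) looks to be just beyond the strap end. I triangulate the strap end before pushing.

```bash
python3 - <<'E'
from h import *
import pickle
o=pickle.load(open('o.pkl','rb'))
c=o['top'][1];c2=o['scene'][1]
g=lambda u,v:(130+u/3,90+v/3)
f=lambda u,v:(330+u/3.265,145+v/3.265)
A=tri(c,f(193,384),c2,g(403,120));B=tri(c,f(348,396),c2,g(335,77));print(A,B)
M=(A[0]+B[0])/2;print(M)
print('hinge ends top',[onz(c,f(173,232),.103),onz(c,f(323,237),.103)])
print('tip px',proj(c2,[manip.get_state()['position']])*3-[390,270])
# box lid corners in scene
for n,q in [('front+y?',g(455,258)),('back+y',g(263,362)),('back-y',g(68,203))]: print(n,onz(c2,q,.1))
E
```

```text
(array([ 0.45637835, -0.15986395,  0.16694144]), np.float64(0.0014858869361245068)) (array([ 0.4487839 , -0.24145699,  0.16698823]), np.float64(0.0032055953143582516))
[ 0.45258112 -0.20066047  0.16696484]
hinge ends top [array([ 0.54125188, -0.16753719,  0.103     ]), array([ 0.53751751, -0.25505622,  0.103     ])]
tip px [[368.51925803  83.52763535]]
front+y? [ 0.48875038 -0.07544842  0.1       ]
back+y [ 0.66286741 -0.09218337  0.1       ]
back-y [ 0.64183082 -0.33670725  0.1       ]
```

>>> step_arm:
  increments:
    - {"grip": 0, "delta_pos": [0.004, 0.003, 0], "twist": 0}
    - {"grip": 0, "delta_pos": [0, 0, -0.005], "twist": 0}
    - {"grip": 0, "delta_pos": [0, 0, -0.005], "twist": 0}
    - {"grip": 0, "delta_pos": [0, 0, -0.005], "twist": 0}
    - {"grip": 0, "delta_pos": [0, 0, -0.005], "twist": 0}
    - {"grip": 0, "delta_pos": [0, 0, -0.005], "twist": 0}

```text
clock: 2.07
position: [0.452, -0.2022, 0.1515]
ee_rot: [0.479, 0.521, 0.478, -0.52]
contact_force: [0.6, -0.1, 0.7]
width: 0.0003
```

>>> step_arm:
  increments:
    - {"grip": 0, "delta_pos": [0, 0, -0.005], "twist": 0}
    - {"grip": 0, "delta_pos": [0, 0, -0.005], "twist": 0}
    - {"grip": 0, "delta_pos": [0, 0, -0.005], "twist": 0}
    - {"grip": 0, "delta_pos": [0, 0, -0.005], "twist": 0}
    - {"grip": 0, "delta_pos": [0, 0, -0.005], "twist": 0}
    - {"grip": 0, "delta_pos": [0, 0, -0.005], "twist": 0}
    - {"grip": 0, "delta_pos": [0, 0, -0.003], "twist": 0}
    - {"grip": 0, "delta_pos": [0, 0, 0], "twist": 0}

```text
clock: 2.73
position: [0.4516, -0.2017, 0.1179]
ee_rot: [-0.478, -0.52, -0.479, 0.52]
contact_force: [-0.5, 0.0, 0.2]
width: -0.0002
```

>>> step_arm:
  increments:
    - {"grip": 0, "delta_pos": [0, 0, -0.003], "twist": 0}
    - {"grip": 0, "delta_pos": [0, 0, -0.003], "twist": 0}
    - {"grip": 0, "delta_pos": [0, 0, -0.003], "twist": 0}
    - {"grip": 0, "delta_pos": [0, 0, -0.001], "twist": 0}
    - {"grip": 0, "delta_pos": [0, 0, 0], "twist": 0}

```text
clock: 3.15
position: [0.4519, -0.2019, 0.1085]
ee_rot: [-0.479, -0.52, -0.479, 0.52]
contact_force: [1.0, 0.4, 0.1]
width: -0.0003
```

```bash
python3 - <<'E'
from h import *
im,c=grab('scene');im2,_=grab('top')
save('s3',np.hstack([cv2.resize(im[120:230,140:290],None,fx=2.6,fy=2.6,interpolation=2),cv2.resize(im2[180:290,350:450],None,fx=2.6,fy=2.6,interpolation=2)]))
s=manip.get_state();print(s['position'],s['contact_force'])
E
```

```text
[ 0.45206352 -0.2019917   0.10876839] [-0.32289848  0.00556154  0.86425662]
```

View pics/s3.png

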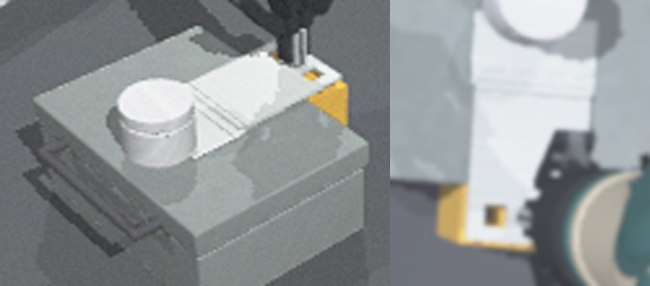

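The strap has swung nearly flat, with the finger on its bridge. I press the last few millimetres gently.

>>> step_arm:
  increments:
    - {"grip": 0, "delta_pos": [0, 0, -0.001], "twist": 0}
    - {"grip": 0, "delta_pos": [0, 0, -0.001], "twist": 0}
    - {"grip": 0, "delta_pos": [0, 0, 0], "twist": 0}

```text
clock: 3.5
position: [0.4521, -0.202, 0.1067]
ee_rot: [0.479, 0.52, 0.479, -0.52]
contact_force: [0.8, -0.8, 0.4]
width: 0.0003
```

>>> step_arm:
  increments:
    - {"grip": 0, "delta_pos": [0, 0, -0.001], "twist": 0}
    - {"grip": 0, "delta_pos": [0, 0, 0], "twist": 0}

```text
clock: 3.67
position: [0.452, -0.202, 0.1057]
ee_rot: [0.479, 0.52, 0.479, -0.52]
contact_force: [1.4, 0.1, -0.4]
width: 0.0001
```

>>> step_arm:
  increments:
    - {"grip": 0, "delta_pos": [0, 0, -0.0007], "twist": 0}
    - {"grip": 0, "delta_pos": [0, 0, 0], "twist": 0}

```text
clock: 3.83
position: [0.452, -0.202, 0.1051]
ee_rot: [0.479, 0.52, 0.479, -0.52]
contact_force: [0.5, -0.2, 0.5]
width: 0.0
```

>>> step_arm:
  increments:
    - {"grip": 0, "delta_pos": [0, 0, 0], "twist": 0}
    - {"grip": 0, "delta_pos": [0, 0, 0.03], "twist": 0}
    - {"grip": 0, "delta_pos": [0, 0, 0.035], "twist": 0}
    - {"grip": 0.7, "delta_pos": [0, 0, 0.035], "twist": 0}
    - {"grip": 0.7, "delta_pos": [0, 0, 0.01], "twist": 0}
    - {"grip": 0.7, "delta_pos": [0, 0, 0], "twist": 0}
    - {"grip": 0.7, "delta_pos": [0, 0, 0], "twist": 0}

```text
clock: 4.42
position: [0.4519, -0.2019, 0.2149]
ee_rot: [0.479, 0.52, 0.479, -0.52]
contact_force: [0.3, 0.6, -0.3]
width: 0.0483
```

```bash
python3 - <<'E'
from h import *
import pickle
im,c=grab('wrist');pickle.dump((im,c),open('w1.pkl','wb'));save('w1',im)
print(manip.get_state()['position'], -c[1].T@c[2])
LM=np.array([.44994,-.2019,.105]);a=np.radians(-4.76);ey=np.array([-np.sin(a),np.cos(a),0])
print(proj(c,[LM,LM+.022*ey,LM-.022*ey]))
E
```

```text
[ 0.45115636 -0.20146544  0.21381809] [ 0.45870697 -0.13023154  0.35694001]
[[270.83770403 207.56189895]
 [270.73957977 178.08693512]
 [270.93134463 235.69003841]]
```

View pics/w1.png

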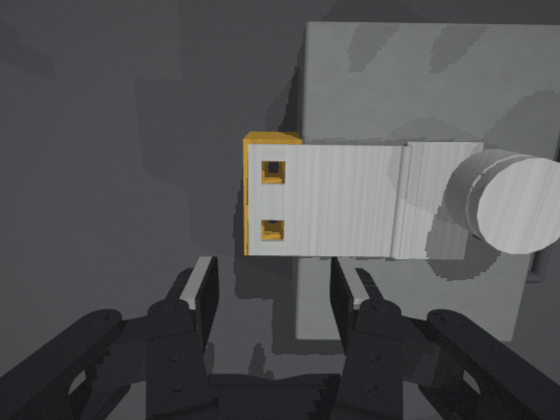

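Wrist view: strap flat over the brass; holes at about (273,172) and (273,230), each showing its bore inside. Next I measure the hole centres and move to the shackle.

```bash
cat > holes.py <<'E'
from h import *
def holes(im,c,roi,thr):
    g=im.min(2);x0,y0,x1,y1=roi;m=(g[y0:y1,x0:x1]<thr).astype(np.uint8)
    n,l,s,ct=cv2.connectedComponentsWithStats(m)
    return [(s[i].tolist(),(ct[i]+[x0,y0]).round(1).tolist()) for i in range(1,n) if s[i,4]>25]
E
python3 - <<'E'
from holes import *
import pickle
im,c=pickle.load(open('w1.pkl','rb'))
print(im[165:180,255:292:4].min(2)[::5])
cs=[]
for s,ct in holes(im,c,(254,150,296,252),125):
    ctr=(254+s[0]+s[2]/2-.5,150+s[1]+s[3]/2-.5);p=onz(c,ctr,.105);cs.append(p);print(s,ctr,p)
print('mean',np.mean(cs,0))
E
```

```text
[[165 173  37  38  37  40  31  38 175 173]
 [166 171  38  29  41  42  29  36 174 171]
 [167 172  51  30  34  32  28  34 175 173]]
[7, 11, 24, 23, 531] (272.5, 172.0) [ 0.45339921 -0.17568148  0.105     ]
[7, 70, 23, 21, 475] (272.0, 230.0) [ 0.44930167 -0.21937442  0.105     ]
mean [ 0.45135044 -0.19752795  0.105     ]
```

>>> step_arm:
  increments:
    - {"grip": 0.7, "delta_pos": [0.01, 0.04, 0.01], "twist": 2.6}
    - {"grip": 0.7, "delta_pos": [0.01, 0.04, 0], "twist": 2.6}
    - {"grip": 0.7, "delta_pos": [0.01, 0.04, 0], "twist": 2.6}
    - {"grip": 0.7, "delta_pos": [0.01, 0.04, 0], "twist": 2.6}
    - {"grip": 0.7, "delta_pos": [0.01, 0.04, 0], "twist": 2.6}
    - {"grip": 0.7, "delta_pos": [0.01, 0.04, 0], "twist": 2.6}
    - {"grip": 0.7, "delta_pos": [0.01, 0.04, 0], "twist": 0}
    - {"grip": 0.7, "delta_pos": [0.01, 0.03, 0], "twist": 0}
    - {"grip": 0.7, "delta_pos": [0.01, 0.02, 0], "twist": 0}
    - {"grip": 0.7, "delta_pos": [0, 0, 0], "twist": 0}

```text
clock: 5.3
position: [0.5421, 0.1314, 0.222]
ee_rot: [0.545, 0.449, 0.547, -0.45]
contact_force: [-0.6, -0.4, 0.1]
width: 0.0594
```

```bash
python3 - <<'E'
from holes import *
import pickle
im,c=grab('wrist');pickle.dump((im,c),open('w2.pkl','wb'));save('w2',im)
it,ct=grab('top');pickle.dump((it,ct),open('t2.pkl','wb'))
s=manip.get_state();print(s['position'],s['ee_rot'])
g=it.min(2)[245:285,365:445];print('top holes')
for q,cc in holes(it,ct,(382,252,428,276),185): print(q,cc,onz(ct,cc,.105))
print('pred shackle crown',proj(c,[[.5535,.181,.113]]))
E
```

```text
[0.54066388 0.12772579 0.22237561] [ 0.54430631  0.44865309  0.5464686  -0.45145666]
top holes
[0, 0, 46, 24, 1029] [403.6, 264.2] [ 0.44992539 -0.20330187  0.105     ]
pred shackle crown [[303.08274009 143.58445587]]
```

View pics/w2.png

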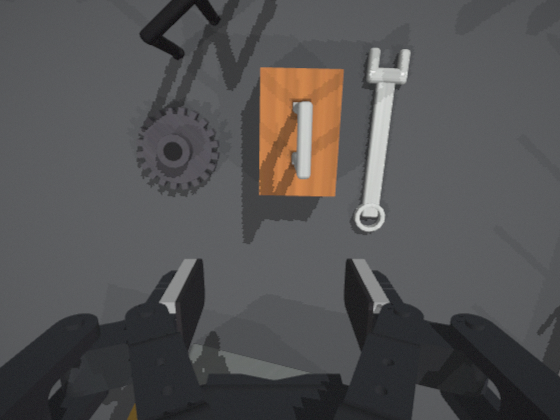

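Wrist view: the steel crown runs from (305,101) to (304,178) in the stand; gear at left (175,150), spanner at right (375,130), both well below finger level.

```bash
python3 - <<'E'
from h import *
import pickle
im,c=pickle.load(open('w2.pkl','rb'))
hsv=cv2.cvtColor(im,cv2.COLOR_RGB2HSV)
m=cv2.inRange(hsv,(0,0,140),(180,60,255));q=np.zeros_like(m);q[90:190,285:325]=m[90:190,285:325]
k=max(cv2.findContours(q,0,1)[0],key=cv2.contourArea);r=cv2.minAreaRect(k);print(r)
W=np.array([onz(c,p,.113) for p in cv2.boxPoints(r)]);print(W.mean(0))
L=max([(W[1]-W[0]),(W[2]-W[1])],key=np.linalg.norm);print(np.linalg.norm(L),np.degrees(np.arctan(-L[0]/L[1])))
s=manip.get_state();y=R.from_quat(s['ee_rot'][[1,2,3,0]]).as_matrix()[:,1];print(s['position'],'jaw',np.degrees(np.arctan(y[1]/y[0])))
it,ct=pickle.load(open('t2.pkl','rb'));print(it.min(2)[254:276:1,384:430:2])
E
```

```text
((304.57562255859375, 139.50228881835938), (13.296926498413086, 77.17668914794922), 1.7357045412063599)
[0.55406146 0.18317318 0.113     ]
0.05277523178111663 10.337170083392342
[0.54066388 0.12772579 0.22237561] jaw 10.940934941517543
[[165 165 166 165 165 165 166 165 164 165 164 166 173 186 203 213 222 226
  226 225 203 132 150]
 [167 166 166 165 166 166 164 165 164 164 164 163 163 168 174 186 203 219
  221 224 199 113 122]
 [168 167 167 166 166 166 165 164 165 165 164 164 163 163 163 168 176 196
  202 218 195  97  92]
 [168 164 166 164 164 164 165 166 166 165 165 164 163 163 163 163 163 171
  175 196 184  91  81]
 [165 142 137 141 143 155 165 166 165 166 165 164 164 164 163 162 162 162
  162 173 165  88  79]
 [162 121  96  99 105 139 162 164 164 164 164 164 163 162 161 159 160 161
  162 164 145  86  79]
 [160 113  72  73  79 126 161 164 163 163 163 164 161 135 138 139 143 156
  162 162 138  84  79]
 [160 104  70  68  73 126 162 165 163 163 162 163 155 103  98 100 111 151
  162 162 138  83  78]
 [160 100  71  68  72 129 162 162 163 162 163 163 149  87  74  75  90 146
  162 162 136 
[... 570 characters left out ...]
161 159 119  79  78]
 [162 163 163 163 162 161 163 163 163 162 162 161 159 142 134 124 126 153
  160 158 118  79  78]
 [163 163 164 163 164 161 163 162 162 161 161 161 160 157 156 153 150 157
  158 156 115  78  78]
 [158 165 165 165 163 163 164 163 163 161 162 161 160 159 157 157 157 158
  157 154 113  79  78]
 [129 137 143 144 149 155 160 164 164 163 163 162 161 161 160 160 160 159
  158 155 110  78  77]
 [ 98 103 108 110 117 125 132 139 142 144 151 156 162 162 162 161 160 160
  158 156 109  77  78]
 [ 84  86  88  89  92  97 100 103 108 113 121 126 134 139 141 145 152 154
  160 158 107  78  77]
 [ 83  83  84  83  85  85  86  86  88  91  94  97 102 105 109 116 123 126
  134 136  99  78  78]]
```

>>> step_arm:
  increments:
    - {"grip": 0.7, "delta_pos": [0.0065, 0.0275, 0], "twist": -0.5}
    - {"grip": 0.7, "delta_pos": [0.0068, 0.028, 0], "twist": 0}
    - {"grip": 0.7, "delta_pos": [0, 0, -0.03], "twist": 0}
    - {"grip": 0.7, "delta_pos": [0, 0, -0.03], "twist": 0}
    - {"grip": 0.7, "delta_pos": [0, 0, -0.03], "twist": 0}
    - {"grip": 0.7, "delta_pos": [0, 0, -0.024], "twist": 0}
    - {"grip": 0.7, "delta_pos": [0, 0, -0.02], "twist": 0}
    - {"grip": 0.7, "delta_pos": [0, 0, 0], "twist": 0}
    - {"grip": 0.7, "delta_pos": [0, 0, 0], "twist": 0}

```text
clock: 6.15
position: [0.5536, 0.1812, 0.0894]
ee_rot: [0.542, 0.452, 0.544, -0.455]
contact_force: [0.7, -0.5, 1.4]
width: 0.0602
```

>>> step_arm:
  force: 60
  increments:
    - {"grip": 0.25, "delta_pos": [0, 0, 0], "twist": 0}
    - {"grip": 0.25, "delta_pos": [0, 0, 0], "twist": 0}
    - {"grip": 0.15, "delta_pos": [0, 0, 0], "twist": 0}
    - {"grip": 0.0, "delta_pos": [0, 0, 0], "twist": 0}
    - {"grip": 0.0, "delta_pos": [0, 0, 0], "twist": 0}
    - {"grip": 0.0, "delta_pos": [0, 0, 0], "twist": 0}
    - {"grip": 0.0, "delta_pos": [0, 0, 0], "twist": 0}

```text
clock: 6.73
position: [0.5555, 0.1828, 0.0923]
ee_rot: [0.544, 0.453, 0.543, -0.452]
contact_force: [-1.0, -0.6, 5.2]
width: 0.009
```

>>> step_arm:
  increments:
    - {"grip": 0, "delta_pos": [0, 0, 0.003], "twist": 0}
    - {"grip": 0, "delta_pos": [0, 0, 0.01], "twist": 0}
    - {"grip": 0, "delta_pos": [0, 0, 0.02], "twist": 0}
    - {"grip": 0, "delta_pos": [0, 0, 0.03], "twist": 0}
    - {"grip": 0, "delta_pos": [0, 0, 0.035], "twist": 0}
    - {"grip": 0, "delta_pos": [0, 0, 0.035], "twist": 0}
    - {"grip": 0, "delta_pos": [0, 0, 0.02], "twist": 0}
    - {"grip": 0, "delta_pos": [0, 0, 0], "twist": 0}
    - {"grip": 0, "delta_pos": [0, 0, 0], "twist": 0}

```text
clock: 7.48
position: [0.5555, 0.1829, 0.2452]
ee_rot: [0.544, 0.454, 0.542, -0.452]
contact_force: [0.1, 0.4, -1.9]
width: 0.0087
```

```bash
python3 - <<'E'
from h import *
im,c=grab('wrist');save('w3',im);i2,_=grab('scene')
save('w3',np.hstack([cv2.resize(im,(480,360)),cv2.resize(i2[130:310,300:460],(320,360))]))
s=manip.get_state();print(s['position'],s['contact_force'],s['width'])
E
```

```text
[0.55395353 0.18258694 0.24230139] [-0.24990936 -0.33306629 -3.15527164] 0.009008728325844366
```

View pics/w3.png

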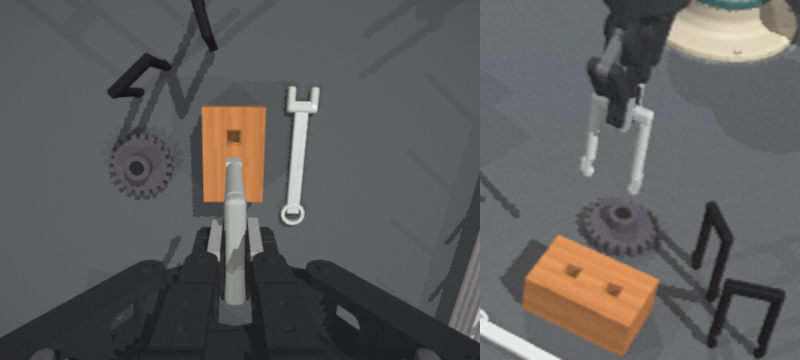

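Wrist and scene views: the steel shackle hangs from the fingers with its legs down, the stand is empty, and gear, spanner and black look-alikes are untouched. I carry it over the lock.

>>> step_arm:
  increments:
    - {"grip": 0, "delta_pos": [-0.009, -0.033, 0], "twist": -1.6}
    - {"grip": 0, "delta_pos": [-0.009, -0.033, 0], "twist": -1.6}
    - {"grip": 0, "delta_pos": [-0.009, -0.033, 0], "twist": -1.6}
    - {"grip": 0, "delta_pos": [-0.009, -0.033, 0], "twist": -1.6}
    - {"grip": 0, "delta_pos": [-0.009, -0.033, 0], "twist": -1.6}
    - {"grip": 0, "delta_pos": [-0.009, -0.033, 0], "twist": -1.6}
    - {"grip": 0, "delta_pos": [-0.009, -0.033, 0], "twist": -1.6}
    - {"grip": 0, "delta_pos": [-0.009, -0.033, 0], "twist": -1.6}
    - {"grip": 0, "delta_pos": [-0.009, -0.033, 0], "twist": -1.6}
    - {"grip": 0, "delta_pos": [-0.009, -0.033, 0], "twist": -1.3}

```text
clock: 8.42
position: [0.4633, -0.1481, 0.2417]
ee_rot: [-0.474, -0.523, -0.477, 0.524]
contact_force: [0.1, 0.2, -1.8]
width: 0.009
```

>>> step_arm:
  increments:
    - {"grip": 0, "delta_pos": [-0.007, -0.026, 0], "twist": 0}
    - {"grip": 0, "delta_pos": [-0.0057, -0.025, 0], "twist": 0}
    - {"grip": 0, "delta_pos": [0, 0, -0.01], "twist": 0}
    - {"grip": 0, "delta_pos": [0, 0, -0.02], "twist": 0}
    - {"grip": 0, "delta_pos": [0, 0, -0.01], "twist": 0}
    - {"grip": 0, "delta_pos": [0, 0, 0], "twist": 0}
    - {"grip": 0, "delta_pos": [0, 0, 0], "twist": 0}
    - {"grip": 0, "delta_pos": [0, 0, 0], "twist": 0}

```text
clock: 9.08
position: [0.4528, -0.1978, 0.204]
ee_rot: [0.476, 0.523, 0.476, -0.523]
contact_force: [-0.1, 1.0, -1.4]
width: 0.0086
```

```bash
python3 - <<'E'
from h import *
import pickle
im,c=grab('wrist');pickle.dump((im,c),open('w4.pkl','wb'));i2,c2=grab('scene');pickle.dump((i2,c2),open('s4.pkl','wb'))
save('w4',np.hstack([cv2.resize(im[120:330,190:350],(400,525),interpolation=2),cv2.resize(i2[70:200,180:280],(400,520),interpolation=2)[:520].copy() if 0 else cv2.resize(i2[70:200,180:280],(400,525),interpolation=2)]))
s=manip.get_state();y=R.from_quat(s['ee_rot'][[1,2,3,0]]).as_matrix();p=s['position'];print(p,s['contact_force'],'jaw',np.degrees(np.arctan(y[1,1]/y[0,1])),y[:,0])
b=np.array([y[0,2],y[1,2],0]);
for n,cc,(sx,sy,ox,oy) in [('w',c,(2.5,2.5,190,120)),('s',c2,(4,525/130,180,70))]:
    print(n,'feet',((proj(cc,[p+k*.022*b+[0,0,-.070] for k in(1,-1)])-[ox,oy])*[sx,sy]).round(0),'holes',((proj(cc,[[.4534,-.1760,.105],[.4493,-.2198,.105]])-[ox,oy])*[sx,sy]).round(0))
E
```

```text
[ 0.45308072 -0.19807446  0.20465578] [ 0.42476823  0.30801354 -1.26627789] jaw -5.3209258977538205 [ 1.37777474e-03 -8.24924602e-04 -9.99998711e-01]
w feet [[210. 345.]
 [209. 178.]] holes [[203. 153.]
 [204. 303.]]
s feet [[269. 247.]
 [318. 279.]] holes [[320. 321.]
 [273. 289.]]
```

View pics/w4.png

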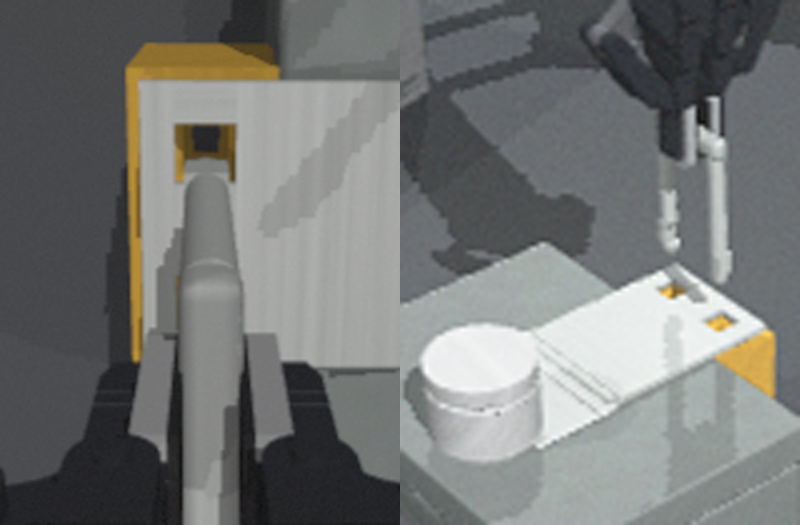

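Feet match the prediction (scene crop (670,247) and (720,280)); holes sit at (678,292) and (722,322) in the scene and at (206,153) in the wrist view, so alignment is within about 1–2 mm. I lower slowly, watching the force.

>>> step_arm:
  increments:
    - {"grip": 0, "delta_pos": [-0.001, 0.0005, -0.008], "twist": 0}
    - {"grip": 0, "delta_pos": [0, 0, -0.008], "twist": 0}
    - {"grip": 0, "delta_pos": [0, 0, -0.008], "twist": 0}
    - {"grip": 0, "delta_pos": [0, 0, -0.003], "twist": 0}
    - {"grip": 0, "delta_pos": [0, 0, -0.002], "twist": 0}
    - {"grip": 0, "delta_pos": [0, 0, -0.002], "twist": 0}
    - {"grip": 0, "delta_pos": [0, 0, 0], "twist": 0}

```text
clock: 9.77
position: [0.4513, -0.1977, 0.1725]
ee_rot: [-0.476, -0.523, -0.476, 0.523]
contact_force: [0.8, -0.9, -1.1]
width: 0.0085
```

>>> step_arm:
  increments:
    - {"grip": 0, "delta_pos": [0, 0, -0.002], "twist": 0}
    - {"grip": 0, "delta_pos": [0, 0, -0.002], "twist": 0}
    - {"grip": 0, "delta_pos": [0, 0, 0], "twist": 0}

```text
clock: 10.02
position: [0.4513, -0.1977, 0.1687]
ee_rot: [-0.476, -0.523, -0.476, 0.523]
contact_force: [-0.5, -0.2, -1.1]
width: 0.0088
```

>>> step_arm:
  increments:
    - {"grip": 0, "delta_pos": [0, 0, -0.002], "twist": 0}
    - {"grip": 0, "delta_pos": [0, 0, -0.001], "twist": 0}
    - {"grip": 0, "delta_pos": [0, 0, 0], "twist": 0}

```text
clock: 10.27
position: [0.4513, -0.1976, 0.1657]
ee_rot: [-0.476, -0.523, -0.476, 0.523]
contact_force: [-0.1, -0.6, -1.6]
width: 0.009
```

>>> step_arm:
  increments:
    - {"grip": 0, "delta_pos": [0, 0, -0.002], "twist": 0}
    - {"grip": 0, "delta_pos": [0, 0, -0.002], "twist": 0}
    - {"grip": 0, "delta_pos": [0, 0, 0], "twist": 0}

```text
clock: 10.52
position: [0.4512, -0.1976, 0.1615]
ee_rot: [-0.476, -0.523, -0.476, 0.523]
contact_force: [-1.0, 0.8, -1.3]
width: 0.0086
```

>>> step_arm:
  increments:
    - {"grip": 0, "delta_pos": [0, 0, -0.002], "twist": 0}
    - {"grip": 0, "delta_pos": [0, 0, -0.002], "twist": 0}
    - {"grip": 0, "delta_pos": [0, 0, 0], "twist": 0}

```text
clock: 10.77
position: [0.4512, -0.1976, 0.1575]
ee_rot: [-0.476, -0.523, -0.476, 0.523]
contact_force: [-1.0, -0.4, -2.5]
width: 0.0087
```

>>> step_arm:
  increments:
    - {"grip": 0, "delta_pos": [0, 0, -0.002], "twist": 0}
    - {"grip": 0, "delta_pos": [0, 0, -0.002], "twist": 0}
    - {"grip": 0, "delta_pos": [0, 0, 0], "twist": 0}

```text
clock: 11.02
position: [0.4512, -0.1976, 0.1535]
ee_rot: [-0.476, -0.523, -0.476, 0.523]
contact_force: [0.1, -0.2, -1.6]
width: 0.0086
```

>>> step_arm:
  increments:
    - {"grip": 0, "delta_pos": [0, 0, -0.002], "twist": 0}
    - {"grip": 0, "delta_pos": [0, 0, -0.002], "twist": 0}
    - {"grip": 0, "delta_pos": [0, 0, 0], "twist": 0}

```text
clock: 11.27
position: [0.4512, -0.1976, 0.1495]
ee_rot: [-0.476, -0.523, -0.476, 0.523]
contact_force: [-0.0, 0.5, -0.7]
width: 0.0086
```

>>> step_arm:
  increments:
    - {"grip": 0, "delta_pos": [0, 0, -0.0015], "twist": 0}
    - {"grip": 0, "delta_pos": [0, 0, -0.0015], "twist": 0}
    - {"grip": 0, "delta_pos": [0, 0, 0], "twist": 0}

```text
clock: 11.52
position: [0.4515, -0.1978, 0.1468]
ee_rot: [0.476, 0.523, 0.476, -0.523]
contact_force: [-0.3, 0.3, -2.1]
width: 0.0086
```

>>> step_arm:
  increments:
    - {"grip": 0, "delta_pos": [0, 0, -0.0015], "twist": 0}
    - {"grip": 0, "delta_pos": [0, 0, -0.0015], "twist": 0}
    - {"grip": 0, "delta_pos": [0, 0, 0], "twist": 0}

```text
clock: 11.77
position: [0.4516, -0.1978, 0.144]
ee_rot: [0.476, 0.523, 0.476, -0.523]
contact_force: [-0.8, -0.2, 1.3]
width: 0.0087
```

>>> step_arm:
  increments:
    - {"grip": 0, "delta_pos": [0, 0, -0.0015], "twist": 0}
    - {"grip": 0, "delta_pos": [0, 0, -0.0015], "twist": 0}
    - {"grip": 0, "delta_pos": [0, 0, 0], "twist": 0}

```text
clock: 12.02
position: [0.4516, -0.1978, 0.1408]
ee_rot: [0.476, 0.523, 0.476, -0.523]
contact_force: [0.8, 0.1, 2.2]
width: 0.0087
```

>>> step_arm:
  increments:
    - {"grip": 0, "delta_pos": [0, 0, -0.0015], "twist": 0}
    - {"grip": 0, "delta_pos": [0, 0, -0.0015], "twist": 0}
    - {"grip": 0, "delta_pos": [0, 0, 0], "twist": 0}

```text
clock: 12.27
position: [0.4517, -0.1978, 0.138]
ee_rot: [0.476, 0.523, 0.476, -0.523]
contact_force: [0.6, -0.4, 2.5]
width: 0.0085
```

>>> step_arm:
  increments:
    - {"grip": 0, "delta_pos": [0, 0, -0.0015], "twist": 0}
    - {"grip": 0, "delta_pos": [0, 0, -0.0015], "twist": 0}
    - {"grip": 0, "delta_pos": [0, 0, -0.0015], "twist": 0}
    - {"grip": 0, "delta_pos": [0, 0, 0], "twist": 0}

```text
clock: 12.6
position: [0.4517, -0.1979, 0.1336]
ee_rot: [0.476, 0.523, 0.476, -0.523]
contact_force: [-1.0, -0.0, 4.2]
width: 0.0086
```

>>> step_arm:
  increments:
    - {"grip": 0, "delta_pos": [0, 0, -0.0015], "twist": 0}
    - {"grip": 0, "delta_pos": [0, 0, -0.0015], "twist": 0}
    - {"grip": 0, "delta_pos": [0, 0, -0.001], "twist": 0}
    - {"grip": 0, "delta_pos": [0, 0, 0], "twist": 0}

```text
clock: 12.93
position: [0.4516, -0.1978, 0.1293]
ee_rot: [0.476, 0.523, 0.476, -0.523]
contact_force: [1.1, -0.1, 3.2]
width: 0.0086
```

>>> step_arm:
  increments:
    - {"grip": 0, "delta_pos": [0, 0, -0.001], "twist": 0}
    - {"grip": 0, "delta_pos": [0, 0, -0.001], "twist": 0}
    - {"grip": 0, "delta_pos": [0, 0, 0], "twist": 0}

```text
clock: 13.18
position: [0.4515, -0.1978, 0.1273]
ee_rot: [0.476, 0.523, 0.476, -0.523]
contact_force: [-0.3, -0.0, 3.6]
width: 0.009
```

>>> step_arm:
  increments:
    - {"grip": 0, "delta_pos": [0, 0, -0.001], "twist": 0}
    - {"grip": 0, "delta_pos": [0, 0, 0], "twist": 0}

```text
clock: 13.35
position: [0.4515, -0.1978, 0.1263]
ee_rot: [0.476, 0.523, 0.476, -0.523]
contact_force: [-0.9, -0.1, 4.0]
width: 0.0086
```

>>> step_arm:
  increments:
    - {"grip": 0, "delta_pos": [0, 0, -0.0007], "twist": 0}
    - {"grip": 0, "delta_pos": [0, 0, 0], "twist": 0}

```text
clock: 13.52
position: [0.4513, -0.1977, 0.1253]
ee_rot: [-0.476, -0.523, -0.476, 0.523]
contact_force: [0.9, -0.2, -0.2]
width: 0.0086
```

>>> step_arm:
  increments:
    - {"grip": 0, "delta_pos": [0, 0, 0], "twist": 0}

```text
clock: 13.6
position: [0.4513, -0.1977, 0.1253]
ee_rot: [-0.476, -0.523, -0.476, 0.523]
contact_force: [0.6, -0.4, 1.2]
width: 0.0086
```

>>> step_arm:
  increments:
    - {"grip": 0, "delta_pos": [0, 0, -0.0007], "twist": 0}
    - {"grip": 0, "delta_pos": [0, 0, 0], "twist": 0}

```text
clock: 13.77
position: [0.4514, -0.1978, 0.125]
ee_rot: [0.476, 0.523, 0.476, -0.523]
contact_force: [0.5, 0.1, 3.8]
width: 0.0084
```

>>> step_arm:
  increments:
    - {"grip": 0, "delta_pos": [0, 0, -0.0005], "twist": 0}
    - {"grip": 0, "delta_pos": [0, 0, 0], "twist": 0}

```text
clock: 13.93
position: [0.4515, -0.1978, 0.1246]
ee_rot: [0.476, 0.523, 0.476, -0.523]
contact_force: [0.6, 0.5, 3.4]
width: 0.0083
```

>>> step_arm:
  increments:
    - {"grip": 0, "delta_pos": [0, 0, -0.0007], "twist": 0}
    - {"grip": 0, "delta_pos": [0, 0, 0], "twist": 0}

```text
clock: 14.1
position: [0.4514, -0.1977, 0.1238]
ee_rot: [0.476, 0.523, 0.476, -0.523]
contact_force: [0.6, 0.4, 3.9]
width: 0.0088
```

>>> step_arm:
  increments:
    - {"grip": 0, "delta_pos": [0, 0, -0.0005], "twist": 0}
    - {"grip": 0, "delta_pos": [0, 0, 0], "twist": 0}

```text
clock: 14.27
position: [0.4516, -0.1978, 0.1236]
ee_rot: [0.476, 0.523, 0.476, -0.523]
contact_force: [-1.0, 0.0, 5.7]
width: 0.0088
```

>>> step_arm:
  increments:
    - {"grip": 0, "delta_pos": [0, 0, -0.0005], "twist": 0}
    - {"grip": 0, "delta_pos": [0, 0, 0], "twist": 0}

```text
clock: 14.43
position: [0.4517, -0.1978, 0.1234]
ee_rot: [0.476, 0.523, 0.476, -0.523]
contact_force: [-0.7, 0.5, 8.3]
width: 0.0087
```

>>> step_arm:
  increments:
    - {"grip": 0, "delta_pos": [0, 0, -0.0005], "twist": 0}
    - {"grip": 0, "delta_pos": [0, 0, 0], "twist": 0}

```text
clock: 14.6
position: [0.4518, -0.1979, 0.1232]
ee_rot: [0.476, 0.523, 0.476, -0.523]
contact_force: [-0.5, 0.9, 10.3]
width: 0.0086
```

>>> step_arm:
  increments:
    - {"grip": 0, "delta_pos": [0, 0, -0.0004], "twist": 0}
    - {"grip": 0, "delta_pos": [0, 0, 0], "twist": 0}

```text
clock: 14.77
position: [0.452, -0.1979, 0.1231]
ee_rot: [0.477, 0.523, 0.475, -0.523]
contact_force: [-0.7, 1.3, 11.4]
width: 0.0087
```

>>> step_arm:
  increments:
    - {"grip": 0, "delta_pos": [0, 0, -0.0004], "twist": 0}
    - {"grip": 0, "delta_pos": [0, 0, 0], "twist": 0}

```text
clock: 14.93
position: [0.4521, -0.198, 0.123]
ee_rot: [0.477, 0.523, 0.475, -0.523]
contact_force: [-1.3, 0.5, 12.4]
width: 0.0086
```

>>> step_arm:
  increments:
    - {"grip": 0, "delta_pos": [0, 0, -0.0004], "twist": 0}
    - {"grip": 0, "delta_pos": [0, 0, 0], "twist": 0}

```text
clock: 15.1
position: [0.4522, -0.198, 0.1229]
ee_rot: [0.477, 0.523, 0.475, -0.523]
contact_force: [-0.0, 1.6, 14.5]
width: 0.0088
```

>>> step_arm:
  increments:
    - {"grip": 0, "delta_pos": [0, 0, -0.0004], "twist": 0}
    - {"grip": 0, "delta_pos": [0, 0, 0], "twist": 0}

```text
clock: 15.27
position: [0.4523, -0.198, 0.1227]
ee_rot: [0.477, 0.523, 0.475, -0.523]
contact_force: [-0.8, 1.5, 17.4]
width: 0.0085
```

>>> step_arm:
  increments:
    - {"grip": 0, "delta_pos": [0, 0, -0.0004], "twist": 0}
    - {"grip": 0, "delta_pos": [0, 0, 0], "twist": 0}

```text
clock: 15.43
position: [0.4524, -0.1981, 0.1226]
ee_rot: [0.477, 0.523, 0.475, -0.522]
contact_force: [-1.1, 2.3, 18.3]
width: 0.0086
```

Force rose steadily to 18 N at about 13 N/mm with no give, which is the buffer; the drop from 4 N to 0 N at z 0.1253 looks like the click. I test by easing up.

>>> step_arm:
  increments:
    - {"grip": 0, "delta_pos": [0, 0, 0.002], "twist": 0}
    - {"grip": 0, "delta_pos": [0, 0, 0.002], "twist": 0}
    - {"grip": 0, "delta_pos": [0, 0, 0], "twist": 0}

```text
clock: 15.68
position: [0.4516, -0.1978, 0.1248]
ee_rot: [0.476, 0.523, 0.476, -0.523]
contact_force: [1.0, -0.7, 2.8]
width: 0.0088
```

>>> step_arm:
  increments:
    - {"grip": 0, "delta_pos": [0, 0, 0.001], "twist": 0}
    - {"grip": 0, "delta_pos": [0, 0, 0], "twist": 0}

```text
clock: 15.85
position: [0.4515, -0.1977, 0.1252]
ee_rot: [0.476, 0.523, 0.476, -0.523]
contact_force: [-0.2, -1.2, 3.9]
width: 0.0088
```

>>> step_arm:
  increments:
    - {"grip": 0, "delta_pos": [0, 0, 0.001], "twist": 0}
    - {"grip": 0, "delta_pos": [0, 0, 0], "twist": 0}

```text
clock: 16.02
position: [0.4511, -0.1976, 0.1254]
ee_rot: [-0.476, -0.523, -0.476, 0.523]
contact_force: [1.1, -1.3, -3.6]
width: 0.0086
```

>>> step_arm:
  increments:
    - {"grip": 0, "delta_pos": [0, 0, 0.001], "twist": 0}
    - {"grip": 0, "delta_pos": [0, 0, 0], "twist": 0}

```text
clock: 16.18
position: [0.4507, -0.1974, 0.1256]
ee_rot: [-0.475, -0.523, -0.477, 0.523]
contact_force: [1.7, -2.0, -12.3]
width: 0.0086
```

The catch holds: it stopped at z 0.1256 and pulls back with 12 N. I ease off, release and withdraw.

>>> step_arm:
  increments:
    - {"grip": 0, "delta_pos": [0, 0, -0.0018], "twist": 0}
    - {"grip": 0, "delta_pos": [0, 0, 0], "twist": 0}
    - {"grip": 0.2, "delta_pos": [0, 0, 0], "twist": 0}
    - {"grip": 0.4, "delta_pos": [0, 0, 0], "twist": 0}
    - {"grip": 0.4, "delta_pos": [0, 0, 0], "twist": 0}
    - {"grip": 0.4, "delta_pos": [0, 0, 0], "twist": 0}
    - {"grip": 0.4, "delta_pos": [0, 0, 0.01], "twist": 0}
    - {"grip": 0.4, "delta_pos": [0, 0, 0.03], "twist": 0}
    - {"grip": 0.4, "delta_pos": [0, 0, 0.035], "twist": 0}
    - {"grip": 0.4, "delta_pos": [0, 0, 0.035], "twist": 0}

```text
clock: 17.02
position: [0.4509, -0.1974, 0.2372]
ee_rot: [-0.476, -0.523, -0.476, 0.523]
contact_force: [1.1, 0.1, 0.1]
width: 0.0343
```

```bash
python3 - <<'E'
from h import *
i2,c=grab('scene');im,cw=grab('wrist')
save('w5',np.hstack([cv2.resize(im,(440,330)),cv2.resize(i2[70:200,140:282],(360,330),interpolation=2)]))
s=manip.get_state();print(s['position'],s['contact_force'],s['width'])
# expected crown top mid in scene for centre height 0.0086
for h in (.006,.022): print(h,((proj(c,[[.4515,-.1978,.098+h+.0465]])-[140,70])*[360/142,330/130]+[440,0]))
E
```

```text
[ 0.45476593 -0.19965969  0.24237368] [-0.10114446  0.43476597  0.09433424] 0.034119057679139975
0.006 [[728.13059529 149.84128909]]
0.022 [[727.75008688 134.61236008]]
```

View pics/w5.png

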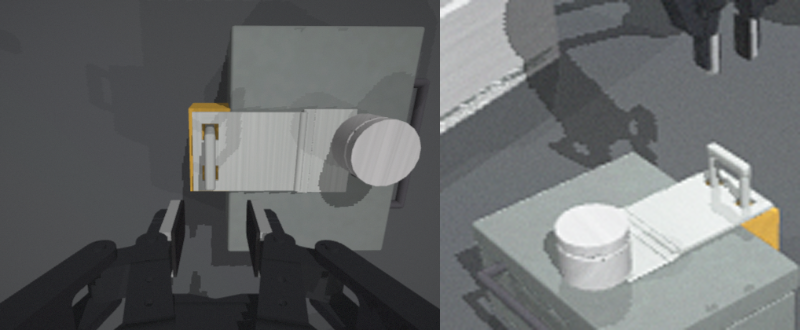

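The shackle stands through the flat strap with the fingers clear. Its crown middle at about (729,155) fits the latched height (149.8 predicted; 134.6 if it had come unlatched).

>>> step_arm:
  increments:
    - {"grip": 0.4, "delta_pos": [0, 0, 0], "twist": 0}
    - {"grip": 0.4, "delta_pos": [0, 0, 0], "twist": 0}
    - {"grip": 0.4, "delta_pos": [0, 0, 0], "twist": 0}

```text
clock: 17.37
position: [0.4506, -0.1972, 0.2345]
ee_rot: [-0.475, -0.523, -0.477, 0.523]
contact_force: [0.8, -0.2, -0.1]
width: 0.0342
```

```bash
python3 -c "
from rig import manip
print(manip.sign_off())"
```

```text
the job is handed in; nothing more can be done
None
```

The strongbox is locked and the job is handed in at about 17 s; no verdict is reported. I closed the hasp strap flat, took the steel shackle from its stand, put it through the strap into the bores and pressed it until it caught.

- **Catch:** the force dropped from 4 N to about 0 N at tool height 0.1253 m. It then rose at about 13 N/mm to 18 N, which is the buffer. I took the drop as the click, though it was close to the noise. Easing up settled it: the catch pulled back with 12 N.
- **Final picture:** the shackle stands through the flat strap with the fingers clear. Its crown is at the latched height, about 5 px lower than predicted; an unlatched shackle would be about 20 px higher. I did not measure its final sideways position.
- **Bystanders:** the piston looks unmoved in the last picture. The gear and spanner were last seen just after the lift, and nothing went near them later.
- **Disagreements:** my first lock position, from the lid corners, was about 4 mm off in y. I corrected it from close-up views of the strap holes.

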